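Load and clamp the jar shaker, then set its load dial

TASK

Get the jar shaker on the perfume bench ready for the next batch: first turn its load dial, still on the last batch's setting, back to off (0), then slide the clamp bar back and stand every amber jar on the platform, upright and against the fixed bar on its far side. Slide the clamp bar up until it bears firmly on all of them, and only then turn the dial clockwise from off by one click for each amber jar loaded. Leave the blue jar, the glass beaker and the white bottle where they are.

Things in the scene. Friction and masses are not known exactly. Their poses are not given: they have to be found in the camera images.
- shaker: Fixed white shaker, 235 mm deep (its x) x 400 wide (y) x 70 high; origin: centre of underside, x away from the robot at yaw 0 (yaw up to +-0.2). Left (+y): a platform with a black mat 92 mm above the bench, rails 26 mm above the mat at both ends (244 mm apart), a fixed bar on the far side and a sliding clamp bar on the near side, both 14 to 38 mm above the mat. Right: the dial's deck, 71 mm high.
- seat (a point): Point on the mat directly below the middle of the fixed bar's rubber face; axes as the shaker's: x towards the fixed bar, y along the bar (left), z up. A jar standing against the fixed bar has its axis at x = -25 mm; jars may stand anywhere within y = +-95 mm.
- clamp_slide (a joint): Slide of the clamp bar, m: 0 = fully open (80 mm between the bars' rubber faces), grows as it moves to the fixed bar (shaker's +x), to 0.060 (20 mm between the faces). It bears on the 50 mm jars at 0.030. It starts more closed than that, so no jar fits. Stays where left; friction about 5 N.
- clamp_grip (a point): On the axis of the clamp bar's upright black grip (round, 24 mm across, red band), 56 mm above the mat, 8 mm below the grip's top; the grip is free from 32 to 64 mm above the mat. It stands 44 mm behind (-x) the bar's rubber face, midway along the bar, and moves with it; axes as the shaker's.
- clamp: Sliding clamp bar, aluminium with a black rubber face 236 mm long; origin in the plane of the face, midway along the bar, at mat height; x towards the fixed bar.
- dial (a joint): Load dial, rad, growing clockwise from above: 0 = off (red dot, on the shaker's -x side), then five clicks 0.5236 rad (30 degrees) apart at white dots, click 5 at 2.618; stops just beyond both ends. A sprung detent (about 0.1 N m) snaps it into the nearest click when let go. It starts on one of the clicks 1 to 5.
- dial_grip (a point): On the dial's vertical axis, 104 mm above the bench, 6 mm below the top of the dial's black bar grip (46 mm long, 13 thick, standing from 82 to 110 mm above the bench on a disc 48 mm across). Its axes turn with the dial: x along the bar; the pointer (white line) is at the -x end.
- amber1: Wide-mouth amber-brown glass jar standing on the bench, with a paper band and a black screw cap. Body 50 mm across to 37 mm high, a short shoulder to 46 mm, then the cap, 36 mm across, from 46 to 68 mm (top). About 0.10 to 0.21 kg. Origin: centre of its underside, z up
- amber2: Wide-mouth amber-brown glass jar standing on the bench, with a paper band and a black screw cap. Body 50 mm across to 37 mm high, a short shoulder to 46 mm, then the cap, 36 mm across, from 46 to 68 mm (top). About 0.10 to 0.21 kg. Origin: centre of its underside, z up. May be absent (None).
- amber3: Wide-mouth amber-brown glass jar standing on the bench, with a paper band and a black screw cap. Body 50 mm across to 37 mm high, a short shoulder to 46 mm, then the cap, 36 mm across, from 46 to 68 mm (top). About 0.10 to 0.21 kg. Origin: centre of its underside, z up. May be absent (None).
- amber4: Wide-mouth amber-brown glass jar standing on the bench, with a paper band and a black screw cap. Body 50 mm across to 37 mm high, a short shoulder to 46 mm, then the cap, 36 mm across, from 46 to 68 mm (top). About 0.10 to 0.21 kg. Origin: centre of its underside, z up. May be absent (None).
- blue: Cobalt blue jar of the same shape and size as the amber ones; not part of the batch, leave it. Origin: centre of its underside.
- beaker: Empty glass beaker, 72 mm across, 85 mm high; leave it. Origin: centre of its underside.
- white: White ceramic bottle, 52 mm across, 90 mm high; leave it. Origin: centre of its underside.
There are look-alikes about, which are no part of the job. Leave any pink or yellow look-alike of the amber2 alone.

How it is judged:
On the way, in this order (a step that is already met when the one before it is completed fails the run):
1. the dial is turned back to off while no jar is on the platform (value of joint dial below 0.09 rad and height (world z) of each of amber1, amber2, amber3, amber4 below 0.05 m), for 0.2 s.
2. with the dial off, every amber jar stands on the platform against the fixed bar and the clamp bar bears on it (value of joint dial below 0.09 rad and x of amber1 in the frame of seat between -0.028 and -0.0225 m and y of amber1 in the frame of seat between -0.105 and 0.105 m and z of amber1 in the frame of seat between -0.003 and 0.003 m and angle between each of amber1, amber2, amber3, amber4's own z axis and vertical below 0.06 rad and contact force between each of amber1, amber2, amber3, amber4 and clamp above 0.2 N and x of amber2 in the frame of seat between -0.028 and -0.0225 m and y of amber2 in the frame of seat between -0.105 and 0.105 m and z of amber2 in the frame of seat between -0.003 and 0.003 m and x of amber3 in the frame of seat between -0.028 and -0.0225 m and y of amber3 in the frame of seat between -0.105 and 0.105 m and z of amber3 in the frame of seat between -0.003 and 0.003 m and x of amber4 in the frame of seat between -0.028 and -0.0225 m and y of amber4 in the frame of seat between -0.105 and 0.105 m and z of amber4 in the frame of seat between -0.003 and 0.003 m), for 0.2 s.
At the end, for the whole second after the job is handed in: Every amber jar stands upright (0.06 rad) on the mat, within 3 mm of touching the fixed bar and 105 mm of its middle, the clamp bar bearing on it (over 0.2 N); the dial rests within 0.09 rad of the click whose number is the number of amber jars; all at rest (x of amber1 in the frame of seat between -0.028 and -0.0225 m and y of amber1 in the frame of seat between -0.105 and 0.105 m and z of amber1 in the frame of seat between -0.003 and 0.003 m and angle between each of amber1, amber2, amber3, amber4's own z axis and vertical below 0.06 rad and contact force between each of amber1, amber2, amber3, amber4 and clamp above 0.2 N and x of amber2 in the frame of seat between -0.028 and -0.0225 m and y of amber2 in the frame of seat between -0.105 and 0.105 m and z of amber2 in the frame of seat between -0.003 and 0.003 m and x of amber3 in the frame of seat between -0.028 and -0.0225 m and y of amber3 in the frame of seat between -0.105 and 0.105 m and z of amber3 in the frame of seat between -0.003 and 0.003 m and x of amber4 in the frame of seat between -0.028 and -0.0225 m and y of amber4 in the frame of seat between -0.105 and 0.105 m and z of amber4 in the frame of seat between -0.003 and 0.003 m and ((value of joint dial between 0.957 and 1.137 rad and (height (world z) of amber2 above -5 m or value of joint dial above 50 rad) and height (world z) of each of amber3, amber4 below -5 m) or (value of joint dial between 0.957 and 1.137 rad and height (world z) of each of amber2, amber4 below -5 m and (height (world z) of amber3 above -5 m or value of joint dial above 50 rad)) or (value of joint dial between 0.957 and 1.137 rad and height (world z) of each of amber2, amber3 below -5 m and (height (world z) of amber4 above -5 m or value of joint dial above 50 rad)) or (value of joint dial between 1.481 and 1.661 rad and (height (world z) of amber2 above -5 m or value of joint dial above 50 rad) and (height (world z) of amber3 above -5 m or value of joint dial above 50 rad) and height (world z) of amber4 below -5 m) or (value of joint dial between 1.481 and 1.661 rad and (height (world z) of amber2 above -5 m or value of joint dial above 50 rad) and height (world z) of amber3 below -5 m and (height (world z) of amber4 above -5 m or value of joint dial above 50 rad)) or (value of joint dial between 1.481 and 1.661 rad and height (world z) of amber2 below -5 m and (height (world z) of amber3 above -5 m or value of joint dial above 50 rad) and (height (world z) of amber4 above -5 m or value of joint dial above 50 rad)) or (value of joint dial between 2.004 and 2.184 rad and (height (world z) of amber2 above -5 m or value of joint dial above 50 rad) and (height (world z) of amber3 above -5 m or value of joint dial above 50 rad) and (height (world z) of amber4 above -5 m or value of joint dial above 50 rad))) and velocity of joint dial between -0.05 and 0.05 rad/s and linear speed of each of amber1, amber2, amber3, amber4 below 0.02 m/s).
It fails at once if the blue jar is moved more than 15 mm or tipped (distance of blue from where it was at the start of the episode above 0.015 m or angle between blue's own z axis and vertical above 0.3 rad).
It fails at once if the beaker is moved more than 15 mm or tipped (distance of beaker from where it was at the start of the episode above 0.015 m or angle between beaker's own z axis and vertical above 0.3 rad).
It fails at once if the white bottle is moved more than 15 mm or tipped (distance of white from where it was at the start of the episode above 0.015 m or angle between white's own z axis and vertical above 0.3 rad).
Of amber2, amber3, amber4 only 1 to 3 are there at a start; the rules pass over those that are not, and their reading is None.
At some moment in a run one of amber1, amber2, amber3, amber4 may be knocked a few centimetres aside while the robot is not near it.
It also fails if it takes over 210 s, if anything falls off the work surface, if the arm or the gripper's body presses on something with over 40 N, if the wrist force passes 120 N, or if a joint passes its speed limit or range.

ROBOT

A 7-joint arm with a two-finger parallel gripper is mounted at the origin on the work surface. World frame = base frame: x ahead of the robot, y to its left, z up, the work surface at z = 0. Lengths are in m, angles in rad, forces in N, time in s.
With the tool pointing down it reaches from about 0.425 to 0.875 m from the base axis. Payload 8.4 kg.
Tool frame: the origin (TCP) lies midway between the tips of the shut fingers; the grasp point (between the pads) lies 19 mm behind it (tcp_to_grasp is the distance from the TCP to the grasp point, in m); z points along the fingers, y is the line along which they close (so a half turn about z gives the same grasp; the last joint's range is limited). The gripper opens to 87 mm and grips with 3 to 60 N. Pads are 19 mm wide; open, the fingers measure 117 mm over their backs; the gripper's body (75 mm by 190 mm) begins 51 mm behind the grasp point.
Start: joints at [1.204, 0.333, 0.04, 1.465, -0.013, 1.343, -0.059], TCP at [0.172, -0.627, 0.223] pointing down, gripper open.
Joint ranges: [-2.58, 2.58], [-0.38, 2.09], [-1.3, 1.39], [0.25, 2.4], [-1.5, 4.64], [0.08, 2.09], [-2.65, 2.65]. Speed limits (rad/s): [2.22, 2.22, 2.79, 2.79, 3.14, 3.14, 3.14].

INTERFACE

Orientations are given as a unit quaternion [x, y, z, w].
In Python, from bench import * gives the robot as it stands.
- The arm moves only by the tool jog_arm, never from a script. Its argument "motion" is a list that holds one entry, the list of rows, each a list of 7 numbers: the shift along the world's x, y, z in m, then the turn, a rotation vector about the world's x, y, z in degrees, then the finger opening in m, from 0 to 0.087. In form: [[[x, y, z, rx, ry, rz, hand], ...]]. A call has 1 to 10 rows; each row shifts and turns the commanded pose from where the row before left it; what a row does not reach is not made up. A row lasts 1/12 s, in which the tool goes at most 41.7 mm and 7.16 degrees, less where a joint would pass 70% of its speed; a pose out of reach is approached as far as the arm can. A call is refused whole if a number of a shift passes 0.0417 or a number of a turn 7.16, either way. A call with a gripper value outside its range is refused whole. The fingers move at their own pace and stop on an object; the grip force is fixed at half the most. Time passes only in rows, so rows that do not move let the fingers close. It gives the time, the measured TCP pose, the force, the opening and the grip force at its end, in the units of the state.
- observe(): the state, without advancing time (a new reading comes with each control period).
- snapshot(name): name is "side" or "top"; returns a dict with "image" (420x560x3 uint8, blue, green, red), "vfov" (degrees; the focal length in pixels is half the picture's height over the tangent of half this angle, whatever the lens; pixels are square), "cx", "cy" (the principal point, pixels), "pose" (4x4, takes a point from camera to world coordinates). Camera axes: x right, y down, z forward; pixel columns grow to the right and rows downward; lengths in m; the calibration is good to about 2 mm. A picture is of the moment at which its call begins. There is no depth.
- finish_job(): hands the job in; it is judged then, once.
The state is a dict: "time_s": time; "joints": joint angles; "qd": joint speeds; "tau": joint torques, N m; "position": TCP position; "ee_rot": TCP orientation; "wrist_force": force on the tool from outside, world axes, zero at the start; "torque": the same for the moment, N m; "gripper_width": opening from 0.0 (shut) to 1.0 (fully open); "gripper_force": force on a finger pad.
Only numpy, scipy, OpenCV 4.12 (cv2) and the standard library are available. Lean on these libraries where they do the work, as an engineer would, in place of code of your own. Each camera call takes 0.05 s, during which the arm holds its last target. There are 200 camera calls.

## Working session

There is one attempt and no reset: what is moved stays moved. The work goes in short steps, Python scripts to look and compute and a tool call to move; the robot and the scene stay as the last step left them, time stands still between calls to the robot, and variables do not carry over. Pictures are saved under pics/ and viewed, at most 14 in all, crops included, and the job is handed in when it is done.

Besides the shell and the picture viewer there is one more tool, called as a command line: name --argument value ..., lists and objects as JSON in quotes. jog_arm: Moves the arm, as the interface text tells. Its arguments: {"type":"object","properties":{"motion":{"type":"array","items":{"type":"array","items":{"type":"array","items":{"type":"number"}}}}},"required":["motion"]}

```bash
mkdir -p pics; ls
python3 - <<'E'
from bench import *
import cv2
print(observe())
for n in("side","top"):
    s=snapshot(n); cv2.imwrite(f"pics/{n}0.png",s["image"]); print(n,s["vfov"],s["cx"],s["cy"],s["pose"],[k for k in s])
E
```

```text
pics
{'time_s': 0.0, 'joints': array([ 1.20378884,  0.33391245,  0.03990058,  1.46630986, -0.01337586,
        1.34325118, -0.05846327]), 'qd': array([ 0.00015875, -0.00047063,  0.00138948,  0.00112119,  0.00130903,
       -0.00144058,  0.00032944]), 'tau': array([ 2.16934874e-03, -6.56339192e+01,  1.33604296e+00, -4.03802276e+01,
       -5.97848534e-02,  4.44393698e-02,  1.39235799e-04]), 'position': array([ 0.17182365, -0.62639093,  0.22163975]), 'ee_rot': array([ 9.91048014e-01,  1.33503490e-01, -1.77798570e-04, -7.87754794e-04]), 'wrist_force': array([0.30054046, 0.21228215, 0.47789486]), 'torque': array([0.05411049, 0.02660436, 0.01085447]), 'gripper_force': 0.0, 'gripper_width': 0.9980077729111202}
side 54.76590265518337 282.949802461054 214.60205224528778 [[ 0.989304   -0.06378666  0.13118254  0.39370134]
 [-0.14518925 -0.51727991  0.84341068 -0.91359242]
 [ 0.01405974 -0.85343586 -0.52100822  0.62364087]
 [ 0.          0.          0.          1.        ]] ['image', 'vfov', 'cx', 'cy', 'pose']
top 53.00936033477831 279.07002041978393 213.76732458430087 [[ 0.00652798 -0.98076848  0.19506558  0.2833874 ]
 [-0.999675   -0.01120788 -0.02289731 -0.06301733]
 [ 0.02464324 -0.19485271 -0.98052289  1.22762183]
 [ 0.          0.          0.          1.        ]] ['image', 'vfov', 'cx', 'cy', 'pose']
```

View pics/side0.png

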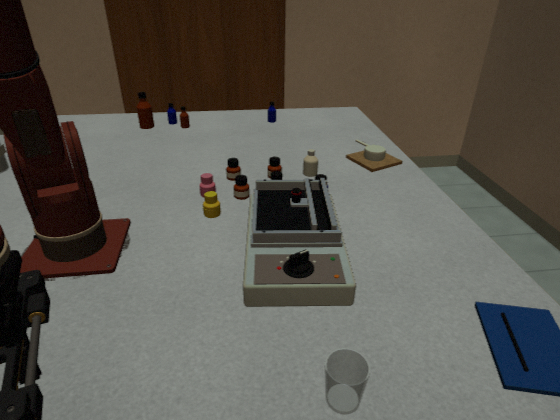

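View pics/top0.png

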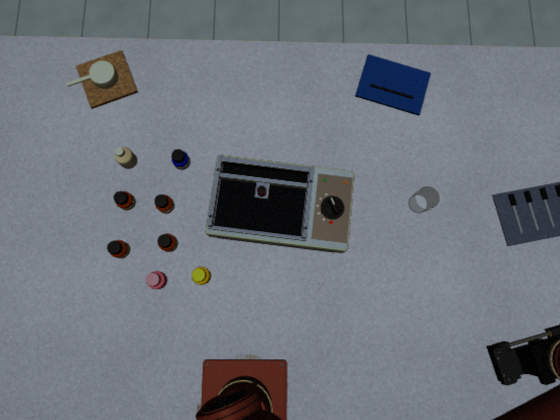

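The top view shows the shaker at about (280,203) and its dial at (333,208). There are four dark jars at (123,200), (163,203), (117,248) and (167,242), with the blue jar at (180,158), the white bottle at (123,156) and the beaker at (424,200). The side view confirms the layout. Next I'll enlarge two regions.

```bash
cat > h.py <<'E'
import numpy as np, cv2
from bench import *
def crop(im,r0,r1,c0,c1,k,f):
    c=cv2.resize(im[r0:r1,c0:c1],None,fx=k,fy=k,interpolation=cv2.INTER_CUBIC)
    c=cv2.convertScaleAbs(c,alpha=1.6,beta=20); cv2.imwrite(f,c)
def w(s,u,v,z):
    f=s["image"].shape[0]/2/np.tan(np.radians(s["vfov"]/2)); T=np.array(s["pose"])
    d=T[:3,:3]@np.array([(u-s["cx"])/f,(v-s["cy"])/f,1]); o=T[:3,3]
    return o+d*(z-o[2])/d[2]
E
python3 - <<'E'
from h import *
im=cv2.imread("pics/top0.png")
crop(im,140,265,200,360,5,"pics/a.png")
crop(im,140,265,100,220,4,"pics/b.png")
E
```

```text
(no output)
```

View pics/a.png

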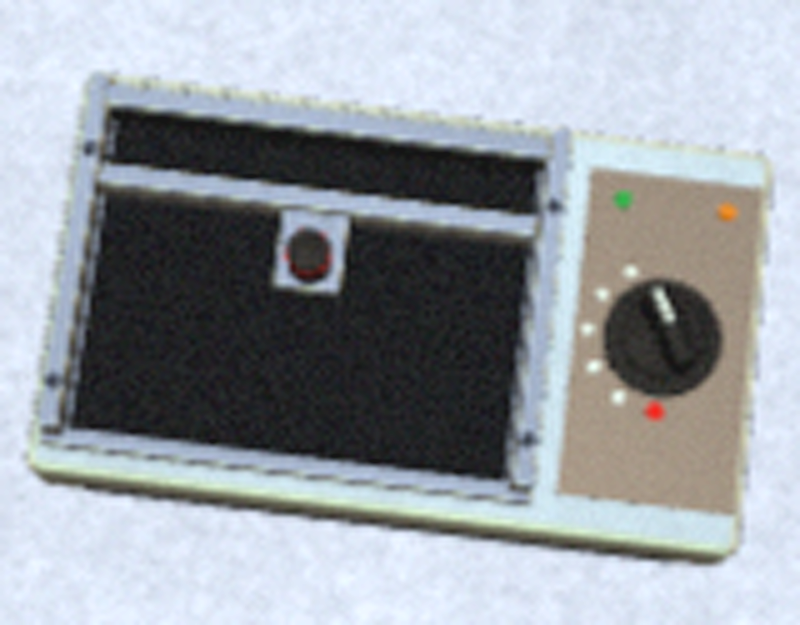

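View pics/b.png

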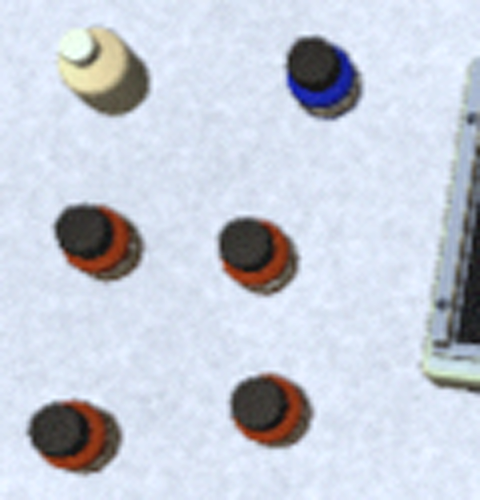

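Crop a (5x) shows the dial centre at about (663,335) with the pointer towards (660,290), near click 5. The red dot is at (655,411) and the clamp grip at (309,250). In crop b (4x) the caps are at (84,230), (247,244), (60,430) and (258,403), so there are four amber jars.

Run:
```python
from h import *
s=snapshot("top")
A=lambda U,V,z:w(s,(U+.5)/5-.5+200,(V+.5)/5-.5+140,z).round(4)
B=lambda U,V,z:w(s,(U+.5)/4-.5+100,(V+.5)/4-.5+140,z).round(4)
for n,p in dict(A=(84,230),B=(247,244),C=(60,430),D=(258,403),blue=(313,63)).items(): print(n,B(*p,.068))
print("white",B(76,46,.09))
print("dots",[A(*p,.072) for p in((655,411),(619,397),(594,366),(588,329),(602,294),(631,270))])
print("disc",A(663,338,.08),"bar",A(660,290,.11),A(683,362,.11))
print("grip",A(309,247,.092+.064))
print("clampbar near edge",A(100,188,.130),A(535,237,.130),"fixed near edge top",A(112,108,.130),A(548,158,.130))
print("rails outer top L",A(95,78,.118),A(45,430,.118),"R",A(565,130,.118),A(525,495,.118))
print("corners z.07",A(770,155,.07),A(735,545,.07),A(32,460,.07))
print("beaker",w(s,427,193,.085))
```

```text
A [0.5566 0.3546 0.068 ]
B [0.5479 0.2405 0.068 ]
C [0.4158 0.3597 0.068 ]
D [0.4357 0.2262 0.068 ]
blue [0.6816 0.2015 0.068 ]
white [0.6841 0.3628 0.09  ]
dots [array([ 0.492 , -0.2343,  0.072 ]), array([ 0.4998, -0.2142,  0.072 ]), array([ 0.5173, -0.2004,  0.072 ]), array([ 0.5385, -0.1973,  0.072 ]), array([ 0.5589, -0.2054,  0.072 ]), array([ 0.5731, -0.2221,  0.072 ])]
disc [ 0.5321 -0.2383  0.08  ] bar [ 0.5525 -0.2326  0.11  ] [ 0.5124 -0.2444  0.11  ]
grip [ 0.5623 -0.0412  0.156 ]
clampbar near edge [0.6004 0.0723 0.13  ] [ 0.5762 -0.1624  0.13  ] fixed near edge top [0.6456 0.0674 0.13  ] [ 0.6206 -0.1698  0.13  ]
rails outer top L [0.6666 0.0787 0.118 ] [0.4699 0.0984 0.118 ] R [ 0.6405 -0.1805  0.118 ] [ 0.4376 -0.1573  0.118 ]
corners z.07 [ 0.6427 -0.3035  0.07  ] [ 0.4175 -0.2777  0.07  ] [0.461  0.1119 0.07  ]
beaker [ 0.57517243 -0.50654666  0.085     ]
```

The pointer reads click 5 (world angle about 24°). The dial centre is about (0.533,-0.239) and the shaker yaw about -0.105. I'll move over the dial.

jog_arm --motion '[[[0.0225,0.0243,0,0,0,0.9,0.035],[0.0225,0.0243,0,0,0,0.9,0.035],[0.0225,0.0243,0,0,0,0.9,0.035],[0.0225,0.0243,0,0,0,0.9,0.035],[0.0225,0.0243,0,0,0,0.9,0.035],[0.0225,0.0243,0,0,0,0.9,0.035],[0.0225,0.0243,0,0,0,0.9,0.035],[0.0225,0.0243,0,0,0,0.9,0.035],[0.0225,0.0243,0,0,0,0.9,0.035],[0.0225,0.0243,0,0,0,0.6,0.035]]]'

```text
time_s: 0.98
position: [0.3977, -0.3824, 0.2224]
ee_rot: [0.978, 0.209, -0.0, -0.0]
wrist_force: [-0.2, -0.6, -0.4]
gripper_width: 0.421
gripper_force: 0.0
```

jog_arm --motion '[[[0.0225,0.0243,0,0,0,0,0.035],[0.0225,0.0243,0,0,0,0,0.035],[0.0225,0.0243,0,0,0,0,0.035],[0.0225,0.0243,0,0,0,0,0.035],[0.0225,0.0243,0,0,0,0,0.035],[0.0225,0.0243,0,0,0,0,0.035],[0,0,-0.03,0,0,0,0.035],[0,0,-0.03,0,0,0,0.035],[0,0,0,0,0,0,0.035],[0,0,0,0,0,0,0.035]]]'

```text
time_s: 1.82
position: [0.5307, -0.2378, 0.1614]
ee_rot: [0.978, 0.208, -0.002, -0.001]
wrist_force: [-0.2, -0.4, -0.0]
gripper_width: 0.404
gripper_force: 0.0
```

Run:
```python
from h import *
o=observe();print(o["position"],o["ee_rot"],o["joints"],o["gripper_width"])
s=snapshot("side");crop(s["image"],140,320,220,380,4,"pics/c.png")
```

```text
[ 0.53069262 -0.23782519  0.1614039 ] [ 0.9780925   0.2081619  -0.00157771 -0.0010905 ] [ 0.61880013  0.25866065 -0.32161545  1.69855495  0.08642294  1.20218988
 -0.8757274 ] 0.4036682979925449
```

View pics/c.png

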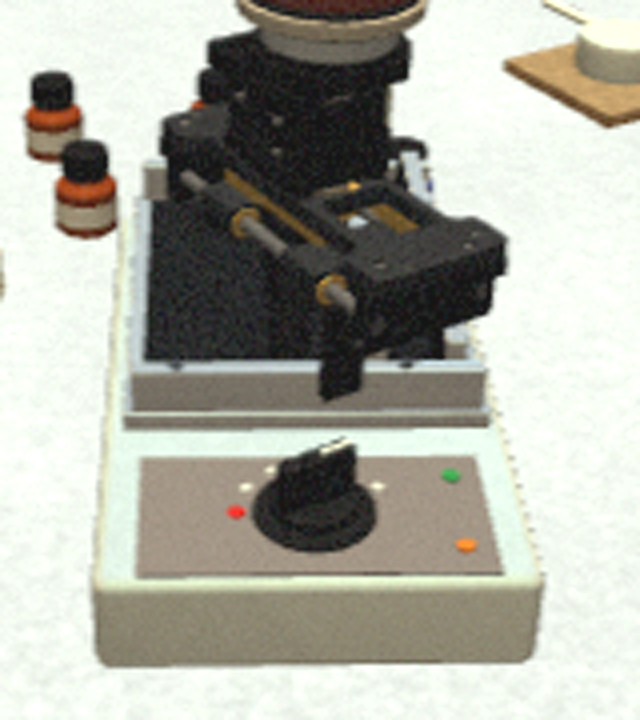

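The side view shows the dial bar with its pointer end towards the right (+x), which fits click 5, and the gripper above it. I'll descend and grip.

jog_arm --motion '[[[0.001,0,-0.025,0,0,0,0.035],[0.001,0,-0.025,0,0,0,0.035],[0,-0.001,-0.015,0,0,0,0.035],[0,0,-0.008,0,0,0,0.035],[0,0,0,0,0,0,0.035],[0,0,0,0,0,0,0],[0,0,0,0,0,0,0],[0,0,0,0,0,0,0],[0,0,0,0,0,0,0],[0,0,0,0,0,0,0]]]'

```text
time_s: 2.7
position: [0.5345, -0.2391, 0.0905]
ee_rot: [0.978, 0.208, 0.001, 0.0]
wrist_force: [-1.6, 0.0, 4.5]
gripper_width: 0.145
gripper_force: 30.0
```

jog_arm --motion '[[[0,0,0,0,0,5,0],[0,0,0,0,0,5,0],[0,0,0,0,0,5,0],[0,0,0,0,0,5,0],[0,0,0,0,0,5,0],[0,0,0,0,0,5,0],[0,0,0,0,0,5,0],[0,0,0,0,0,5,0],[0,0,0,0,0,5,0],[0,0,0,0,0,5,0]]]'

```text
time_s: 3.53
position: [0.534, -0.2386, 0.0905]
ee_rot: [0.797, 0.604, -0.0, -0.0]
wrist_force: [-1.8, 2.5, 6.8]
gripper_width: 0.145
gripper_force: 30.0
```

jog_arm --motion '[[[0,0,0,0,0,5,0],[0,0,0,0,0,5,0],[0,0,0,0,0,5,0],[0,0,0,0,0,5,0],[0,0,0,0,0,5,0],[0,0,0,0,0,5,0],[0,0,0,0,0,5,0],[0,0,0,0,0,5,0],[0,0,0,0,0,5,0],[0,0,0,0,0,5,0]]]'

```text
time_s: 4.37
position: [0.5334, -0.2388, 0.0905]
ee_rot: [0.467, 0.884, -0.0, -0.001]
wrist_force: [-6.0, 3.3, 9.7]
gripper_width: 0.147
gripper_force: 30.0
```

jog_arm --motion '[[[0,0,0,0,0,5,0],[0,0,0,0,0,5,0],[0,0,0,0,0,5,0],[0,0,0,0,0,5,0],[0,0,0,0,0,5,0],[0,0,0,0,0,5,0],[0,0,0,0,0,5,0],[0,0,0,0,0,5,0],[0,0,0,0,0,4,0],[0,0,0,0,0,4,0]]]'

```text
time_s: 5.2
position: [0.533, -0.2392, 0.0905]
ee_rot: [0.068, 0.998, -0.0, -0.001]
wrist_force: [-8.7, 1.7, 13.2]
gripper_width: 0.151
gripper_force: 30.0
```

jog_arm --motion '[[[0,0,0,0,0,0,0],[0,0,0,0,0,0,0],[0,0,0,0,0,0,0.04],[0,0,0,0,0,0,0.04],[0,0,0,0,0,0,0.04],[0,0,0.02,0,0,0,0.04],[0,0,0.03,0,0,0,0.04],[0,0,0.04,0,0,0,0.04],[0,0.0,0.04,0,0,0,0.04],[0,0,0,0,0,0,0.04]]]'

```text
time_s: 6.03
position: [0.5375, -0.2395, 0.2276]
ee_rot: [0.069, 0.998, -0.002, 0.005]
wrist_force: [1.6, -0.1, 0.7]
gripper_width: 0.46
gripper_force: 0.0
```

Run:
```python
from h import *
o=observe();print(o["position"],o["ee_rot"],o["joints"],o["torque"])
s=snapshot("side");crop(s["image"],140,320,220,380,4,"pics/d.png")
```

```text
[ 0.53747389 -0.2394758   0.22759085] [ 0.06918259  0.99759019 -0.00199467  0.00485831] [ 0.99596839  0.28860508 -0.78841856  1.5902437   0.21134508  1.33964824
  1.61399176] [ 0.10412767 -0.24654128  0.00280254]
```

View pics/d.png

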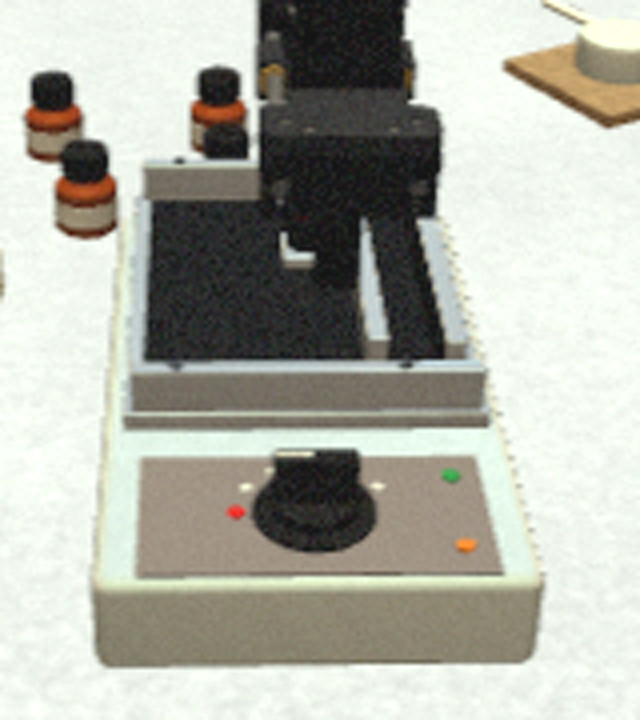

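The pointer now faces the red dot (-x), so the dial is off. Next I'll move to the clamp grip and turn the tool so the fingers close along the shaker's x.

jog_arm --motion '[[[0.002,0.0152,0,0,0,-6.8,0.044],[0.002,0.0152,0,0,0,-6.8,0.044],[0.002,0.0152,0,0,0,-6.8,0.044],[0.002,0.0152,0,0,0,-6.8,0.044],[0.002,0.0152,0,0,0,-6.8,0.044],[0.002,0.0152,0,0,0,-6.8,0.044],[0.002,0.0152,0,0,0,-6.8,0.044],[0.002,0.0152,0,0,0,-6.8,0.044],[0.002,0.0152,0,0,0,-6.8,0.044],[0.002,0.0152,0,0,0,-6.8,0.044]]]'

```text
time_s: 6.92
position: [0.5536, -0.0863, 0.2185]
ee_rot: [0.618, 0.786, -0.0, -0.001]
wrist_force: [0.4, -0.1, -0.1]
gripper_width: 0.504
gripper_force: 0.0
```

jog_arm --motion '[[[0.002,0.0152,0,0,0,-6.8,0.044],[0.002,0.0152,0,0,0,-6.8,0.044],[0.002,0.0152,0,0,0,-6.8,0.044],[0,0,-0.02,0,0,0,0.044],[0,0,-0.02,0,0,0,0.044],[0,0,0,0,0,0,0.044],[0,0,0,0,0,0,0.044]]]'

```text
time_s: 7.5
position: [0.5589, -0.0415, 0.1783]
ee_rot: [0.745, 0.667, -0.001, -0.001]
wrist_force: [-0.2, -1.1, -0.2]
gripper_width: 0.507
gripper_force: 0.0
```

Run:
```python
from h import *
o=observe();print(o["position"],o["ee_rot"],o["joints"])
s=snapshot("side");crop(s["image"],140,320,220,380,4,"pics/e.png")
```

```text
[ 0.55892375 -0.04148551  0.178273  ] [ 0.74517311  0.66686915 -0.00099215 -0.00125803] [ 0.59288255  0.25230342 -0.69188589  1.71396697  0.16838617  1.239207
 -0.24982681]
```

View pics/e.png

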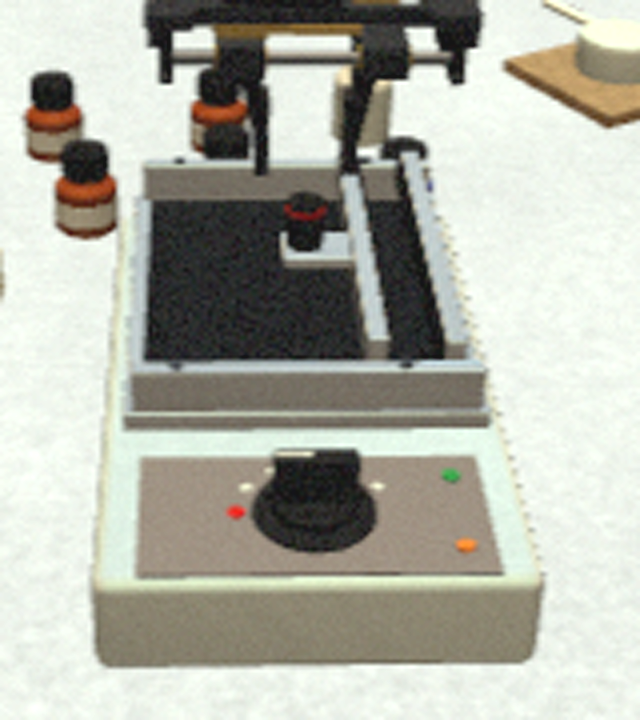

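The fingers straddle the grip, which is at about (305,205) in the crop. I'll descend, grip and slide the bar open.

jog_arm --motion '[[[0.003,0,-0.015,0,0,0,0.044],[0,0,-0.015,0,0,0,0.044],[0,0,-0.011,0,0,0,0.044],[0,0,0,0,0,0,0.044],[0,0,0,0,0,0,0],[0,0,0,0,0,0,0],[0,0,0,0,0,0,0],[0,0,0,0,0,0,0]]]'

```text
time_s: 8.22
position: [0.5629, -0.0414, 0.1394]
ee_rot: [0.745, 0.667, -0.0, 0.0]
wrist_force: [-5.6, 0.5, 3.6]
gripper_width: 0.286
gripper_force: 2.8
```

jog_arm --motion '[[[0,0,0,0,0,0,0],[-0.005,0.0005,0,0,0,0,0],[-0.007,0.0008,0,0,0,0,0],[-0.007,0.0008,0,0,0,0,0],[-0.007,0.0008,0,0,0,0,0],[-0.007,0.0008,0,0,0,0,0],[-0.007,0.0008,0,0,0,0,0],[-0.006,0.0006,0,0,0,0,0],[-0.004,0.0004,0,0,0,0,0],[0,0,0,0,0,0,0]]]'

```text
time_s: 9.05
position: [0.5135, -0.0357, 0.1393]
ee_rot: [0.745, 0.667, 0.001, 0.001]
wrist_force: [2.4, 1.1, 2.6]
gripper_width: 0.265
gripper_force: 30.0
```

Opened by about 50 mm. I'll release, lift and re-check the jars.

jog_arm --motion '[[[0,0,0,0,0,0,0.044],[0,0,0,0,0,0,0.044],[0,0,0,0,0,0,0.044],[0,0,0.03,0,0,0,0.06],[0,0,0.035,0,0,0,0.06],[0,0,0,0,0,0,0.06]]]'

```text
time_s: 9.55
position: [0.5157, -0.0356, 0.2091]
ee_rot: [0.745, 0.667, 0.002, 0.003]
wrist_force: [2.0, 0.1, -0.0]
gripper_width: 0.625
gripper_force: 0.0
```

```bash
cat >> h.py <<'E'
def jars(s):
    hsv=cv2.cvtColor(s["image"],cv2.COLOR_BGR2HSV)
    m=cv2.inRange(hsv,(2,150,50),(14,255,200)); m[265:]=0; m[:,220:]=0; m[:,:90]=0
    m=cv2.dilate(m,np.ones((2,2)))
    n,l,st,c=cv2.connectedComponentsWithStats(m)
    for i in range(1,n):
        if st[i,4]>25: print(st[i,4],c[i].round(1),w(s,*c[i],.035)[:2].round(4))
E
python3 - <<'E'
from h import *
print(observe()["position"])
s=snapshot("top");jars(s);im=s["image"]
a=cv2.resize(im[140:265,200:360],None,fx=5,fy=5);b=cv2.resize(im[140:265,100:220],None,fx=4,fy=4)
a=cv2.resize(a,(500,390));c=np.zeros((600,800,3),np.uint8);c[:390,300:]=a
crop(im,140,265,100,360,3,"pics/f.png")
E
```

```text
[ 0.51567221 -0.03561764  0.20910904]
113 [126.5 201.6] [0.5514 0.3486]
114 [165.9 205.6] [0.541  0.2353]
118 [169.7 244. ] [0.4298 0.2182]
117 [120.9 250.4] [0.4106 0.3534]
```

View pics/f.png

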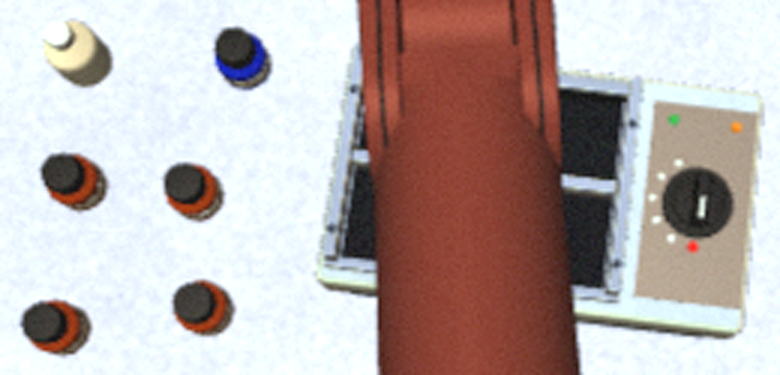

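The top view shows the dial pointer at red (off) and all four jars where they were. I'll fetch jar B.

jog_arm --motion '[[[0.004,0.0345,0,0,0,0,0.06],[0.004,0.0345,0,0,0,0,0.06],[0.004,0.0345,0,0,0,0,0.06],[0.004,0.0345,0,0,0,0,0.06],[0.004,0.0345,0,0,0,0,0.06],[0.004,0.0345,-0.01,0,0,0,0.06],[0.004,0.0345,-0.02,0,0,0,0.06],[0.004,0.0345,-0.02,0,0,0,0.06],[0,0,-0.02,0,0,0,0.06],[0,0,0,0,0,0,0.06]]]'

```text
time_s: 10.43
position: [0.5418, 0.2415, 0.1285]
ee_rot: [0.744, 0.668, -0.003, -0.002]
wrist_force: [-1.2, -1.6, -0.8]
gripper_width: 0.689
gripper_force: 0.0
```

Run:
```python
from h import *
o=observe();print(o["position"],o["joints"])
s=snapshot("side");crop(s["image"],110,260,180,340,4,"pics/g.png")
```

```text
[0.54178978 0.24151708 0.12854635] [ 0.16772842  0.40957389 -0.82356851  1.68391643  0.31587596  1.19527305
 -0.84042158]
```

View pics/g.png

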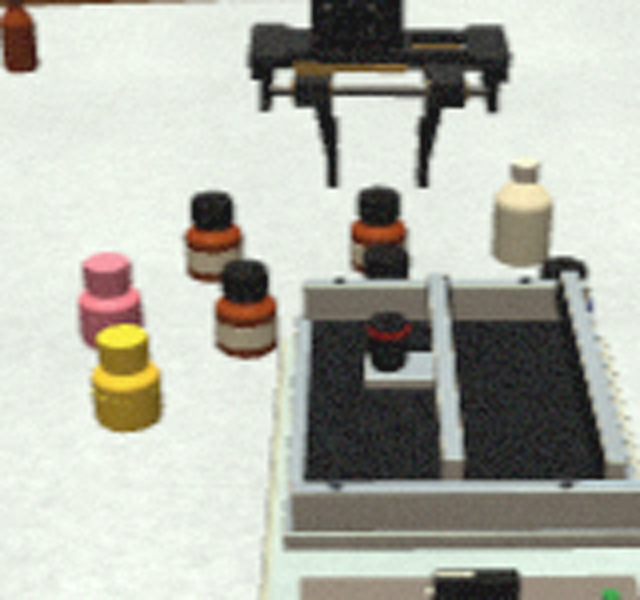

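The open fingers at (330–425,185) sit above jar B, whose cap is at (385,262). The clamp bar has moved well clear. I'll descend, grip and lift.

jog_arm --motion '[[[0.005,-0.001,-0.02,0,0,0,0.06],[0,0,-0.025,0,0,0,0.06],[0,0,-0.02,0,0,0,0.06],[0,0,-0.018,0,0,0,0.06],[0,0,0,0,0,0,0.06],[0,0,0,0,0,0,0.02],[0,0,0,0,0,0,0.02],[0,0,0,0,0,0,0.02],[0,0,0,0,0,0,0.02],[0,0,0,0,0,0,0.02]]]'

```text
time_s: 11.32
position: [0.5504, 0.2392, 0.0516]
ee_rot: [0.745, 0.667, 0.001, 0.0]
wrist_force: [0.0, -0.5, 3.5]
gripper_width: 0.407
gripper_force: 30.0
```

jog_arm --motion '[[[0,0,0,0,0,0,0.02],[0,0,0,0,0,0,0.02]]]'

```text
time_s: 11.48
position: [0.5505, 0.2395, 0.0516]
ee_rot: [0.745, 0.667, 0.001, 0.0]
wrist_force: [-0.3, -0.0, 6.8]
gripper_width: 0.406
gripper_force: 30.0
```

jog_arm --motion '[[[0,0,0.02,0,0,0,0.02],[0,0,0.035,0,0,0,0.02],[0,0,0.035,0,0,0,0.02],[0,0,0.035,0,0,0,0.02],[0,0,0.035,0,0,0,0.02],[0.002,-0.02,0.01,0,0,0,0.02],[0.004,-0.032,0,0,0,0,0.02],[0.004,-0.032,0,0,0,0,0.02],[0.004,-0.032,0,0,0,0,0.02],[0.004,-0.032,0,0,0,0,0.02]]]'

```text
time_s: 12.32
position: [0.5678, 0.0896, 0.2207]
ee_rot: [0.745, 0.667, -0.0, 0.0]
wrist_force: [0.5, 0.2, -1.4]
gripper_width: 0.408
gripper_force: 29.9
```

jog_arm --motion '[[[0.004,-0.032,0,0,0,0,0.02],[0.004,-0.032,0,0,0,0,0.02],[0.003,-0.032,0,0,0,0,0.02],[0.003,-0.032,0,0,0,0,0.02],[0.003,-0.032,0,0,0,0,0.02],[0.003,-0.032,0,0,0,0,0.02],[0.001,-0.018,0,0,0,0,0.02],[0,-0.01,0,0,0,0,0.02],[0,0,0,0,0,0,0.02],[0,0,0,0,0,0,0.02]]]'

```text
time_s: 13.15
position: [0.5889, -0.1277, 0.2205]
ee_rot: [0.745, 0.667, 0.0, -0.0]
wrist_force: [-0.9, 0.6, -1.2]
gripper_width: 0.406
gripper_force: 29.9
```

jog_arm --motion '[[[0.002,-0.008,0,0,0,0,0.02],[0,0,-0.03,0,0,0,0.02],[0,0,-0.025,0,0,0,0.02],[0,0,-0.012,0,0,0,0.02],[0,0,-0.006,0,0,0,0.02],[0,0,-0.002,0,0,0,0.02],[0,0,0,0,0,0,0.02],[0,0,0,0,0,0,0.02]]]'

```text
time_s: 13.82
position: [0.5918, -0.1367, 0.1469]
ee_rot: [0.745, 0.667, 0.001, 0.001]
wrist_force: [0.0, 0.6, -1.1]
gripper_width: 0.403
gripper_force: 29.9
```

Run:
```python
from h import *
print(observe()["position"])
s=snapshot("side");crop(s["image"],140,290,220,380,4,"pics/i.png")
```

```text
[ 0.59182941 -0.13665124  0.14689466]
```

View pics/i.png

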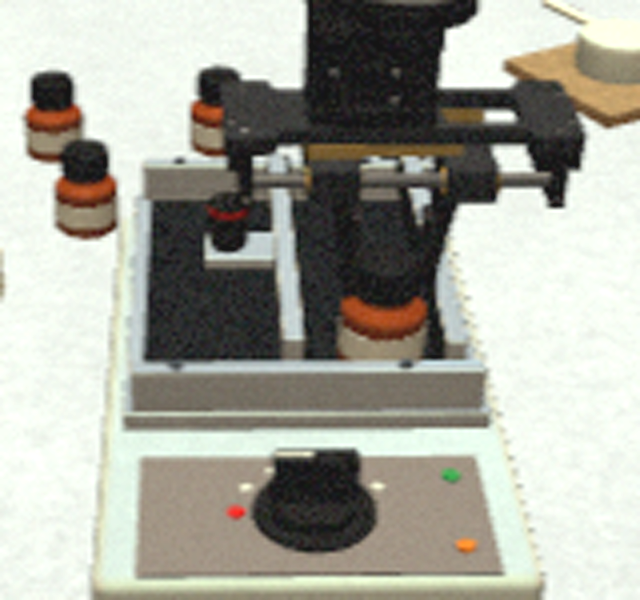

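The jar is upright between the bars, at (383,335). I'll set it down, release and head for jar D.

jog_arm --motion '[[[0,0,-0.002,0,0,0,0.02],[0,0,-0.002,0,0,0,0.02],[0,0,0,0,0,0,0.02],[0,0,0,0,0,0,0.05],[0,0,0,0,0,0,0.05],[0,0,0,0,0,0,0.05],[0,0,0.02,0,0,0,0.05],[0,0,0.035,0,0,0,0.05],[0,0,0.035,0,0,0,0.06],[0,0,0,0,0,0,0.06]]]'

```text
time_s: 14.7
position: [0.5939, -0.1368, 0.2386]
ee_rot: [0.745, 0.667, 0.003, 0.004]
wrist_force: [0.4, 0.4, 0.6]
gripper_width: 0.643
gripper_force: 0.0
```

Run:
```python
from h import *
print(observe()["position"])
jars(snapshot("top"))
```

```text
[ 0.59394604 -0.13679449  0.23857724]
119 [126.6 201.6] [0.5515 0.3485]
121 [169.6 244. ] [0.4299 0.2184]
122 [121.2 250.2] [0.4112 0.3527]
```

jog_arm --motion '[[[-0.014,0.033,0,0,0,0,0.06],[-0.014,0.033,0,0,0,0,0.06],[-0.014,0.033,0,0,0,0,0.06],[-0.014,0.033,0,0,0,0,0.06],[-0.014,0.033,0,0,0,0,0.06],[-0.014,0.033,0,0,0,0,0.06],[-0.014,0.033,0,0,0,0,0.06],[-0.014,0.033,0,0,0,0,0.06],[-0.014,0.033,0,0,0,0,0.06],[0,0,0,0,0,0,0.06]]]'

```text
time_s: 15.58
position: [0.4615, 0.1672, 0.2314]
ee_rot: [0.742, 0.67, 0.0, -0.001]
wrist_force: [-0.9, 1.1, 0.9]
gripper_width: 0.69
gripper_force: 0.0
```

jog_arm --motion '[[[-0.012,0.03,-0.02,0,0,0,0.06],[-0.012,0.028,-0.02,0,0,0,0.06],[0,0,-0.03,0,0,0,0.06],[0,0,-0.03,0,0,0,0.06],[0,0,0,0,0,0,0.06],[0,0,0,0,0,0,0.06]]]'

```text
time_s: 16.08
position: [0.4398, 0.2175, 0.1305]
ee_rot: [0.745, 0.667, -0.002, -0.001]
wrist_force: [0.1, 0.2, 0.8]
gripper_width: 0.69
gripper_force: 0.0
```

jog_arm --motion '[[[-0.002,0.008,-0.01,0,0,0,0.06],[0,0,-0.025,0,0,0,0.06],[0,0,-0.025,0,0,0,0.06],[0,0,-0.019,0,0,0,0.06],[0,0,0,0,0,0,0.06],[0,0,0,0,0,0,0.02],[0,0,0,0,0,0,0.02],[0,0,0,0,0,0,0.02],[0,0,0,0,0,0,0.02],[0,0,0,0,0,0,0.02]]]'

```text
time_s: 16.92
position: [0.4394, 0.2263, 0.0535]
ee_rot: [0.745, 0.667, 0.001, 0.0]
wrist_force: [-1.5, -0.9, 4.1]
gripper_width: 0.406
gripper_force: 29.9
```

jog_arm --motion '[[[0,0,0,0,0,0,0.02],[0,0,0.02,0,0,0,0.02],[0,0,0.035,0,0,0,0.02],[0,0,0.035,0,0,0,0.02],[0,0,0.035,0,0,0,0.02],[0,0,0.035,0,0,0,0.02],[0,0,0.01,0,0,0,0.02],[0,0,0,0,0,0,0.02],[0,0,0,0,0,0,0.02]]]'

```text
time_s: 17.67
position: [0.439, 0.2257, 0.2221]
ee_rot: [0.745, 0.667, -0.0, 0.0]
wrist_force: [-0.5, -0.2, -1.6]
gripper_width: 0.403
gripper_force: 29.8
```

jog_arm --motion '[[[0.008,-0.015,0,0,0,0,0.02],[0.0158,-0.03,0,0,0,0,0.02],[0.0158,-0.03,0,0,0,0,0.02],[0.0158,-0.03,0,0,0,0,0.02],[0.0158,-0.03,0,0,0,0,0.02],[0.0158,-0.03,0,0,0,0,0.02],[0.0158,-0.03,0,0,0,0,0.02],[0.0158,-0.03,0,0,0,0,0.02],[0.0158,-0.03,0,0,0,0,0.02],[0.0158,-0.03,0,0,0,0,0.02]]]'

```text
time_s: 18.5
position: [0.5886, -0.0605, 0.2195]
ee_rot: [0.745, 0.667, -0.001, -0.001]
wrist_force: [1.0, -0.2, -0.7]
gripper_width: 0.409
gripper_force: 29.8
```

jog_arm --motion '[[[0.008,-0.016,0,0,0,0,0.02],[0,0,0,0,0,0,0.02],[0,0,0,0,0,0,0.02],[0,0,0,0,0,0,0.02]]]'

```text
time_s: 18.83
position: [0.5963, -0.0733, 0.2211]
ee_rot: [0.745, 0.667, -0.0, -0.001]
wrist_force: [0.6, -0.1, -2.1]
gripper_width: 0.404
gripper_force: 29.8
```

jog_arm --motion '[[[0.001,-0.002,0,0,0,0,0.02],[0,0,-0.03,0,0,0,0.02],[0,0,-0.024,0,0,0,0.02],[0,0,-0.012,0,0,0,0.02],[0,0,-0.006,0,0,0,0.02],[0,0,-0.002,0,0,0,0.02],[0,0,0,0,0,0,0.02],[0,0,0,0,0,0,0.02]]]'

```text
time_s: 19.5
position: [0.5989, -0.0767, 0.1498]
ee_rot: [0.745, 0.667, 0.001, 0.001]
wrist_force: [-0.1, -1.2, -1.3]
gripper_width: 0.406
gripper_force: 29.8
```

jog_arm --motion '[[[0,0,-0.002,0,0,0,0.02],[0,0,-0.001,0,0,0,0.02],[0,0,0,0,0,0,0.02]]]'

```text
time_s: 19.75
position: [0.5983, -0.077, 0.1458]
ee_rot: [0.745, 0.667, 0.0, 0.0]
wrist_force: [0.3, 0.1, -1.1]
gripper_width: 0.405
gripper_force: 29.8
```

jog_arm --motion '[[[0,0,-0.001,0,0,0,0.02],[0,0,0,0,0,0,0.02],[0,0,0,0,0,0,0.05],[0,0,0,0,0,0,0.05],[0,0,0,0,0,0,0.05],[0,0,0.02,0,0,0,0.05],[0,0,0.03,0,0,0,0.05],[0,0,0.03,0,0,0,0.06],[0,0,0,0,0,0,0.06],[0,0,0,0,0,0,0.06]]]'

```text
time_s: 20.58
position: [0.5993, -0.0768, 0.2263]
ee_rot: [0.745, 0.667, 0.001, 0.001]
wrist_force: [-0.8, 0.3, -1.0]
gripper_width: 0.67
gripper_force: 0.0
```

Run:
```python
from h import *
print(observe()["position"])
jars(snapshot("top"))
s=snapshot("side");crop(s["image"],140,290,220,380,3,"pics/j.png")
```

```text
[ 0.59928684 -0.07683739  0.22634408]
117 [126.6 201.7] [0.551  0.3485]
122 [121.3 250.1] [0.4112 0.3525]
```

jog_arm --motion '[[[-0.003,0.033,0,0,0,0,0.06],[-0.003,0.033,0,0,0,0,0.06],[-0.003,0.033,0,0,0,0,0.06],[-0.003,0.033,0,0,0,0,0.06],[-0.003,0.033,0,0,0,0,0.06],[-0.003,0.033,0,0,0,0,0.06],[-0.003,0.033,0,0,0,0,0.06],[-0.003,0.033,0,0,0,0,0.06],[-0.003,0.033,0,0,0,0,0.06],[-0.003,0.033,0,0,0,0,0.06]]]'

```text
time_s: 21.52
position: [0.5673, 0.2541, 0.223]
ee_rot: [0.745, 0.667, -0.001, -0.0]
wrist_force: [0.4, -0.2, 0.6]
gripper_width: 0.688
gripper_force: 0.0
```

jog_arm --motion '[[[-0.003,0.033,-0.01,0,0,0,0.06],[-0.003,0.033,-0.02,0,0,0,0.06],[-0.003,0.033,-0.02,0,0,0,0.06],[0,0,-0.02,0,0,0,0.06],[0,0,-0.02,0,0,0,0.06],[0,0,0,0,0,0,0.06],[0,0,0,0,0,0,0.06]]]'

```text
time_s: 22.1
position: [0.5583, 0.3511, 0.1327]
ee_rot: [0.745, 0.667, -0.002, -0.0]
wrist_force: [0.3, 0.0, -0.2]
gripper_width: 0.694
gripper_force: 0.0
```

jog_arm --motion '[[[0,0.003,-0.012,0,0,0,0.06],[0,0,-0.025,0,0,0,0.06],[0,0,-0.025,0,0,0,0.06],[0,0,-0.019,0,0,0,0.06],[0,0,0,0,0,0,0.06],[0,0,0,0,0,0,0.02],[0,0,0,0,0,0,0.02],[0,0,0,0,0,0,0.02],[0,0,0,0,0,0,0.02],[0,0,0,0,0,0,0.02]]]'

```text
time_s: 22.93
position: [0.5594, 0.3556, 0.0548]
ee_rot: [0.745, 0.667, 0.001, 0.0]
wrist_force: [-1.0, 0.7, 5.2]
gripper_width: 0.406
gripper_force: 30.0
```

jog_arm --motion '[[[0,0,0,0,0,0,0.02],[0,0,0.02,0,0,0,0.02],[0,0,0.035,0,0,0,0.02],[0,0,0.035,0,0,0,0.02],[0,0,0.035,0,0,0,0.02],[0,0,0.035,0,0,0,0.02],[0,0,0.01,0,0,0,0.02],[0,0,0,0,0,0,0.02],[0,0,0,0,0,0,0.02]]]'

```text
time_s: 23.68
position: [0.5592, 0.3548, 0.2229]
ee_rot: [0.745, 0.667, -0.0, 0.0]
wrist_force: [-0.3, -1.1, -2.2]
gripper_width: 0.407
gripper_force: 29.9
```

jog_arm --motion '[[[0.002,-0.015,0,0,0,0,0.02],[0.0041,-0.033,0,0,0,0,0.02],[0.0041,-0.033,0,0,0,0,0.02],[0.0041,-0.033,0,0,0,0,0.02],[0.0041,-0.033,0,0,0,0,0.02],[0.0041,-0.033,0,0,0,0,0.02],[0.0041,-0.033,0,0,0,0,0.02],[0.0041,-0.033,0,0,0,0,0.02],[0.0041,-0.033,0,0,0,0,0.02],[0.0041,-0.033,0,0,0,0,0.02]]]'

```text
time_s: 24.52
position: [0.5969, 0.0407, 0.2208]
ee_rot: [0.745, 0.667, -0.002, -0.001]
wrist_force: [0.1, -0.0, -2.2]
gripper_width: 0.403
gripper_force: 29.9
```

jog_arm --motion '[[[0.004,-0.033,0,0,0,0,0.02],[0.001,-0.022,0,0,0,0,0.02],[0,0,0,0,0,0,0.02],[0,0,0,0,0,0,0.02],[0,0,0,0,0,0,0.02]]]'

```text
time_s: 24.93
position: [0.6022, -0.0114, 0.2217]
ee_rot: [0.745, 0.667, -0.001, -0.001]
wrist_force: [0.2, 0.7, -0.9]
gripper_width: 0.406
gripper_force: 29.9
```

jog_arm --motion '[[[0.001,-0.004,0,0,0,0,0.02],[0,0,-0.03,0,0,0,0.02],[0,0,-0.024,0,0,0,0.02],[0,0,-0.012,0,0,0,0.02],[0,0,-0.006,0,0,0,0.02],[0,0,-0.003,0,0,0,0.02],[0,0,0,0,0,0,0.02],[0,0,0,0,0,0,0.02],[0,0,0,0,0,0,0.02]]]'

```text
time_s: 25.68
position: [0.6048, -0.0157, 0.1498]
ee_rot: [0.745, 0.667, 0.001, 0.001]
wrist_force: [-0.4, -0.0, -1.9]
gripper_width: 0.402
gripper_force: 29.9
```

jog_arm --motion '[[[0,0,-0.001,0,0,0,0.02],[0,0,0,0,0,0,0.02],[0,0,0,0,0,0,0.02]]]'

```text
time_s: 25.93
position: [0.6042, -0.0159, 0.1479]
ee_rot: [0.745, 0.667, 0.0, 0.0]
wrist_force: [0.5, -1.3, -1.4]
gripper_width: 0.404
gripper_force: 29.9
```

jog_arm --motion '[[[0,0,-0.0015,0,0,0,0.02],[0,0,0,0,0,0,0.02],[0,0,0,0,0,0,0.05],[0,0,0,0,0,0,0.05],[0,0,0,0,0,0,0.05],[0,0,0.02,0,0,0,0.05],[0,0,0.03,0,0,0,0.05],[0,0,0.03,0,0,0,0.06],[0,0,0,0,0,0,0.06],[0,0,0,0,0,0,0.06]]]'

```text
time_s: 26.77
position: [0.6051, -0.0157, 0.2278]
ee_rot: [0.745, 0.667, 0.001, 0.001]
wrist_force: [-0.2, 0.4, -1.1]
gripper_width: 0.667
gripper_force: 0.0
```

Run:
```python
from h import *
print(observe()["position"])
jars(snapshot("top"))
```

```text
[ 0.60513066 -0.01571859  0.22778225]
624 [214.6  93.3] [0.8929 0.1083]
119 [121.1 250.2] [0.411  0.3529]
```

jog_arm --motion '[[[-0.0155,0.0312,0,0,0,0,0.06],[-0.0155,0.0312,0,0,0,0,0.06],[-0.0155,0.0312,0,0,0,0,0.06],[-0.0155,0.0312,0,0,0,0,0.06],[-0.0155,0.0312,0,0,0,0,0.06],[-0.0155,0.0312,0,0,0,0,0.06],[-0.0155,0.0312,0,0,0,0,0.06],[-0.0155,0.0312,0,0,0,0,0.06],[-0.0155,0.0312,0,0,0,0,0.06],[-0.0155,0.0312,0,0,0,0,0.06]]]'

```text
time_s: 27.65
position: [0.4477, 0.2968, 0.2248]
ee_rot: [0.745, 0.667, -0.001, -0.0]
wrist_force: [0.8, 0.3, -0.2]
gripper_width: 0.686
gripper_force: 0.0
```

jog_arm --motion '[[[-0.0155,0.0312,-0.01,0,0,0,0.06],[-0.0155,0.0312,-0.01,0,0,0,0.06],[0,0,-0.025,0,0,0,0.06],[0,0,-0.025,0,0,0,0.06],[0,0,-0.02,0,0,0,0.06],[0,0,0,0,0,0,0.06],[0,0,0,0,0,0,0.06]]]'

```text
time_s: 28.23
position: [0.4171, 0.3577, 0.1347]
ee_rot: [0.745, 0.667, -0.002, -0.0]
wrist_force: [-1.0, 0.7, 0.4]
gripper_width: 0.694
gripper_force: 0.0
```

jog_arm --motion '[[[0.001,0.001,-0.014,0,0,0,0.06],[0,0,-0.025,0,0,0,0.06],[0,0,-0.025,0,0,0,0.06],[0,0,-0.019,0,0,0,0.06],[0,0,0,0,0,0,0.06],[0,0,0,0,0,0,0.02],[0,0,0,0,0,0,0.02],[0,0,0,0,0,0,0.02],[0,0,0,0,0,0,0.02],[0,0,0,0,0,0,0.02]]]'

```text
time_s: 29.07
position: [0.4194, 0.36, 0.0541]
ee_rot: [0.745, 0.667, 0.001, 0.0]
wrist_force: [-1.8, -0.6, 3.2]
gripper_width: 0.404
gripper_force: 29.9
```

jog_arm --motion '[[[0,0,0,0,0,0,0.02],[0,0,0.02,0,0,0,0.02],[0,0,0.035,0,0,0,0.02],[0,0,0.035,0,0,0,0.02],[0,0,0.035,0,0,0,0.02],[0,0,0.035,0,0,0,0.02],[0,0,0.01,0,0,0,0.02],[0,0,0,0,0,0,0.02],[0,0,0,0,0,0,0.02]]]'

```text
time_s: 29.82
position: [0.4192, 0.3591, 0.2225]
ee_rot: [0.745, 0.667, 0.0, 0.0]
wrist_force: [-0.7, -0.1, -2.5]
gripper_width: 0.403
gripper_force: 29.8
```

jog_arm --motion '[[[0.009,-0.015,0,0,0,0,0.02],[0.0174,-0.0287,0,0,0,0,0.02],[0.0174,-0.0287,0,0,0,0,0.02],[0.0174,-0.0287,0,0,0,0,0.02],[0.0174,-0.0287,0,0,0,0,0.02],[0.0174,-0.0287,0,0,0,0,0.02],[0.0174,-0.0287,0,0,0,0,0.02],[0.0174,-0.0287,0,0,0,0,0.02],[0.0174,-0.0287,0,0,0,0,0.02],[0.0174,-0.0287,0,0,0,0,0.02]]]'

```text
time_s: 30.65
position: [0.5842, 0.0841, 0.2203]
ee_rot: [0.745, 0.667, -0.002, -0.001]
wrist_force: [0.1, -0.2, -1.3]
gripper_width: 0.405
gripper_force: 29.8
```

jog_arm --motion '[[[0.0174,-0.0287,0,0,0,0,0.02],[0.008,-0.013,0,0,0,0,0.02],[0,0,0,0,0,0,0.02],[0,0,0,0,0,0,0.02],[0,0,0,0,0,0,0.02]]]'

```text
time_s: 31.07
position: [0.609, 0.0459, 0.2217]
ee_rot: [0.745, 0.667, -0.001, -0.001]
wrist_force: [-0.7, 0.1, -1.4]
gripper_width: 0.403
gripper_force: 29.8
```

jog_arm --motion '[[[0.001,-0.003,0,0,0,0,0.02],[0,0,-0.03,0,0,0,0.02],[0,0,-0.024,0,0,0,0.02],[0,0,-0.012,0,0,0,0.02],[0,0,-0.006,0,0,0,0.02],[0,0,-0.003,0,0,0,0.02],[0,0,-0.0015,0,0,0,0.02],[0,0,0,0,0,0,0.02],[0,0,0,0,0,0,0.02],[0,0,0,0,0,0,0.02]]]'

```text
time_s: 31.9
position: [0.6116, 0.0416, 0.1475]
ee_rot: [0.745, 0.667, 0.001, 0.0]
wrist_force: [-0.6, -0.2, -1.0]
gripper_width: 0.407
gripper_force: 29.8
```

jog_arm --motion '[[[0,0,-0.001,0,0,0,0.02],[0,0,0,0,0,0,0.02],[0,0,0,0,0,0,0.05],[0,0,0,0,0,0,0.05],[0,0,0,0,0,0,0.05],[0,0,0.02,0,0,0,0.05],[0,0,0.03,0,0,0,0.05],[0,0,0.03,0,0,0,0.044],[0,0,0,0,0,0,0.044],[0,0,0,0,0,0,0.044]]]'

```text
time_s: 32.73
position: [0.612, 0.0418, 0.2273]
ee_rot: [0.745, 0.667, 0.001, 0.001]
wrist_force: [-0.2, -0.5, -0.5]
gripper_width: 0.517
gripper_force: 0.0
```

Run:
```python
from h import *
print(observe()["position"])
s=snapshot("side");crop(s["image"],140,290,220,380,4,"pics/k.png")
jars(snapshot("top"))
```

```text
[0.61202797 0.04180735 0.22732583]
4677 [202.1 116.1] [0.8179 0.143 ]
```

View pics/k.png

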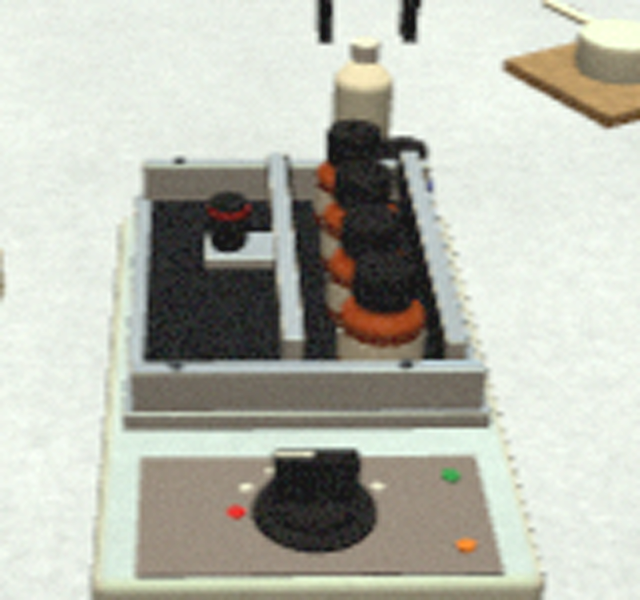

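All four jars stand in a row in front of the fixed bar, upright. I'll go back to the clamp grip.

jog_arm --motion '[[[-0.0246,-0.0194,0,0,0,0,0.044],[-0.0246,-0.0194,0,0,0,0,0.044],[-0.0246,-0.0194,0,0,0,0,0.044],[-0.0246,-0.0194,0,0,0,0,0.044],[0,0,-0.02,0,0,0,0.044],[0,0,-0.02,0,0,0,0.044],[0,0,0,0,0,0,0.044],[0,0,0,0,0,0,0.044]]]'

```text
time_s: 33.5
position: [0.5115, -0.0361, 0.1843]
ee_rot: [0.745, 0.667, -0.001, -0.001]
wrist_force: [0.7, -0.5, 0.7]
gripper_width: 0.505
gripper_force: 0.0
```

jog_arm --motion '[[[0.001,0,-0.015,0,0,0,0.044],[0,0,-0.015,0,0,0,0.044],[0,0,-0.014,0,0,0,0.044],[0,0,0,0,0,0,0.044],[0,0,0,0,0,0,0],[0,0,0,0,0,0,0],[0,0,0,0,0,0,0],[0,0,0,0,0,0,0],[0,0,0,0,0,0,0],[0,0,0,0,0,0,0]]]'

```text
time_s: 34.33
position: [0.514, -0.036, 0.1424]
ee_rot: [0.745, 0.667, 0.0, 0.0]
wrist_force: [-2.6, 1.1, 6.4]
gripper_width: 0.264
gripper_force: 30.0
```

jog_arm --motion '[[[0.003,-0.0003,0,0,0,0,0],[0.003,-0.0003,0,0,0,0,0],[0.003,-0.0003,0,0,0,0,0],[0.003,-0.0003,0,0,0,0,0],[0.003,-0.0003,0,0,0,0,0],[0.003,-0.0003,0,0,0,0,0],[0.002,-0.0002,0,0,0,0,0],[0,0,0,0,0,0,0]]]'

```text
time_s: 35.0
position: [0.5333, -0.0382, 0.1424]
ee_rot: [0.745, 0.667, -0.001, -0.0]
wrist_force: [-6.9, -0.3, 9.9]
gripper_width: 0.258
gripper_force: 30.0
```

jog_arm --motion '[[[0.0015,-0.0002,0,0,0,0,0],[0.0015,-0.0002,0,0,0,0,0],[0,0,0,0,0,0,0],[0,0,0,0,0,0,0]]]'

```text
time_s: 35.33
position: [0.536, -0.0385, 0.1424]
ee_rot: [0.745, 0.667, -0.001, -0.0]
wrist_force: [-7.2, 0.2, 10.8]
gripper_width: 0.269
gripper_force: 30.0
```

jog_arm --motion '[[[0.0015,-0.0002,0,0,0,0,0],[0,0,0,0,0,0,0],[0,0,0,0,0,0,0]]]'

```text
time_s: 35.58
position: [0.5374, -0.0387, 0.1424]
ee_rot: [0.745, 0.667, -0.001, -0.0]
wrist_force: [-8.6, 0.6, 10.6]
gripper_width: 0.263
gripper_force: 30.0
```

jog_arm --motion '[[[0.0015,-0.0002,0,0,0,0,0],[0,0,0,0,0,0,0],[0,0,0,0,0,0,0]]]'

```text
time_s: 35.83
position: [0.5377, -0.0387, 0.1423]
ee_rot: [0.745, 0.667, -0.002, -0.001]
wrist_force: [-15.3, 0.9, 17.3]
gripper_width: 0.262
gripper_force: 30.0
```

jog_arm --motion '[[[0.0015,-0.0002,0,0,0,0,0],[0,0,0,0,0,0,0],[0,0,0,0,0,0,0]]]'

```text
time_s: 36.08
position: [0.5377, -0.0387, 0.1422]
ee_rot: [0.745, 0.667, -0.003, -0.002]
wrist_force: [-22.5, 1.5, 23.9]
gripper_width: 0.267
gripper_force: 30.0
```

jog_arm --motion '[[[0.001,-0.0001,0,0,0,0,0],[0,0,0,0,0,0,0],[0,0,0,0,0,0,0]]]'

```text
time_s: 36.33
position: [0.5378, -0.0387, 0.1422]
ee_rot: [0.745, 0.667, -0.004, -0.003]
wrist_force: [-26.7, 2.1, 25.8]
gripper_width: 0.273
gripper_force: 30.1
```

The bar has stopped at about 27 N and is bearing. I'll release it, lift and look.

jog_arm --motion '[[[0,0,0,0,0,0,0],[0,0,0,0,0,0,0.046],[0,0,0,0,0,0,0.046],[0,0,0,0,0,0,0.046],[0,0,0,0,0,0,0.046],[-0.002,0,0.02,0,0,0,0.046],[0,0,0.03,0,0,0,0.046],[0,0,0.03,0,0,0,0.046]]]'

```text
time_s: 37.0
position: [0.5397, -0.0392, 0.222]
ee_rot: [0.745, 0.667, -0.0, -0.001]
wrist_force: [1.2, -0.2, 0.9]
gripper_width: 0.52
gripper_force: 0.0
```

jog_arm --motion '[[[-0.0025,-0.03,0,0,0,6,0.035],[-0.0025,-0.03,0,0,0,6,0.035],[-0.0025,-0.03,0,0,0,6,0.035],[-0.0025,-0.03,0,0,0,6,0.035],[0,-0.03,0,0,0,6,0.035],[0,-0.03,0,0,0,6,0.035],[0,-0.02,0,0,0,6,0.035],[0,0,0,0,0,6,0.035],[0,0,0,0,0,6,0.035],[0,0,0,0,0,6,0.035]]]'

```text
time_s: 37.83
position: [0.5303, -0.24, 0.2214]
ee_rot: [0.31, 0.951, 0.0, 0.0]
wrist_force: [-0.1, 0.2, -0.0]
gripper_width: 0.403
gripper_force: 0.0
```

jog_arm --motion '[[[0,0,0,0,0,6,0.035],[0,0,0,0,0,6,0.035],[0,0,0,0,0,6,0.035],[0,0,0,0,0,6,0.035],[0,0,0,0,0,6,0.035],[0,0,0,0,0,0,0.035],[0,0,0,0,0,0,0.035]]]'

```text
time_s: 38.42
position: [0.5303, -0.2394, 0.2215]
ee_rot: [0.057, 0.998, 0.0, 0.0]
wrist_force: [-0.6, -0.4, -0.7]
gripper_width: 0.403
gripper_force: 0.0
```

Run:
```python
from h import *
o=observe();print(o["position"],o["ee_rot"],o["joints"])
s=snapshot("side");crop(s["image"],140,290,220,380,4,"pics/l.png")
```

```text
[ 0.53030469 -0.23943018  0.22151583] [5.72134345e-02 9.98361946e-01 1.27850600e-04 1.75441568e-04] [ 1.11114187  0.32490907 -0.93383742  1.60095841  0.26580833  1.3503434
  1.60011575]
```

View pics/l.png

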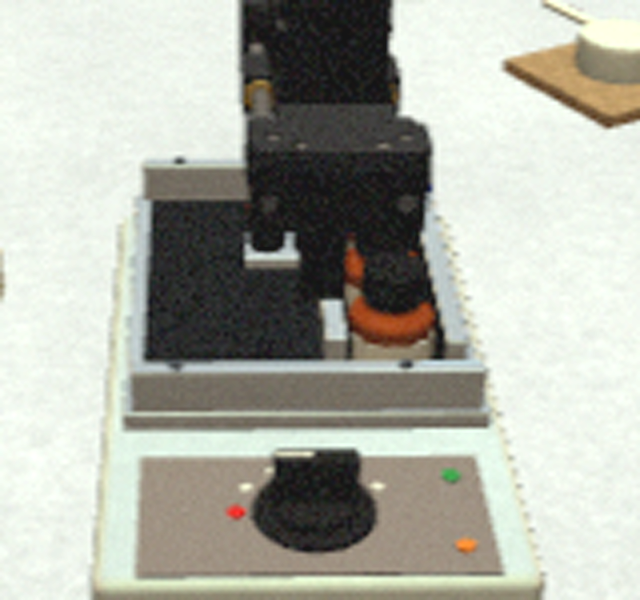

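The nearest jar is clamped. Before turning the dial I'll check the others from the top.

Run:
```python
from h import *
s=snapshot("top");crop(s["image"],140,265,200,360,5,"pics/m.png")
```

```text
(no output)
```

View pics/m.png

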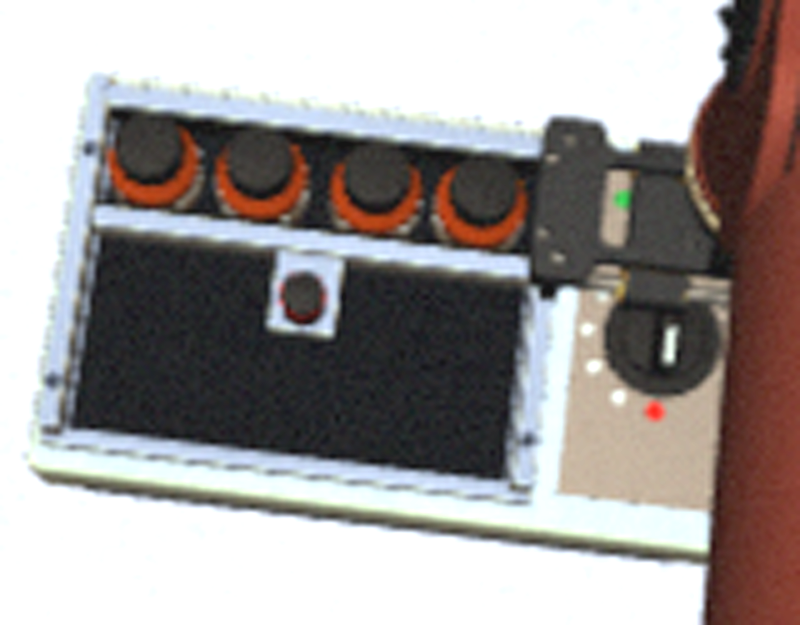

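All four jars sit between the bars in one line, and the clamp bar is flush. The dial is still on red. I'll grip the dial.

jog_arm --motion '[[[0.002,0,-0.03,0,0,0,0.035],[0,0,-0.035,0,0,0,0.035],[0,0,-0.03,0,0,0,0.035],[0,0,-0.02,0,0,0,0.035],[0,0,-0.012,0,0,0,0.035],[0,0,0,0,0,0,0.035],[0,0,0,0,0,0,0],[0,0,0,0,0,0,0],[0,0,0,0,0,0,0],[0,0,0,0,0,0,0]]]'

```text
time_s: 39.35
position: [0.5329, -0.2396, 0.0959]
ee_rot: [0.056, 0.998, -0.001, 0.001]
wrist_force: [-0.3, 0.2, -0.3]
gripper_width: 0.185
gripper_force: 0.0
```

jog_arm --motion '[[[0,0,0,0,0,0,0],[0,0,0,0,0,0,0]]]'

```text
time_s: 39.52
position: [0.5329, -0.2393, 0.0956]
ee_rot: [0.056, 0.998, -0.0, 0.001]
wrist_force: [-0.8, 0.8, 7.4]
gripper_width: 0.145
gripper_force: 30.0
```

jog_arm --motion '[[[0,0,0,0,0,-5,0],[0,0,0,0,0,-5,0],[0,0,0,0,0,-5,0],[0,0,0,0,0,-5,0],[0,0,0,0,0,-5,0],[0,0,0,0,0,-5,0],[0,0,0,0,0,-5,0],[0,0,0,0,0,-5,0],[0,0,0,0,0,-5,0],[0,0,0,0,0,-5,0]]]'

```text
time_s: 40.35
position: [0.5332, -0.2387, 0.0957]
ee_rot: [0.474, 0.881, 0.0, 0.001]
wrist_force: [-1.1, 2.3, 8.0]
gripper_width: 0.145
gripper_force: 30.0
```

jog_arm --motion '[[[0,0,0,0,0,-5,0],[0,0,0,0,0,-5,0],[0,0,0,0,0,-5,0],[0,0,0,0,0,-5,0],[0,0,0,0,0,-5,0],[0,0,0,0,0,-5,0],[0,0,0,0,0,-5,0],[0,0,0,0,0,-5,0],[0,0,0,0,0,-5,0],[0,0,0,0,0,-5,0]]]'

```text
time_s: 41.18
position: [0.5339, -0.2386, 0.0957]
ee_rot: [0.801, 0.598, 0.001, 0.001]
wrist_force: [5.6, 2.4, -1.5]
gripper_width: 0.139
gripper_force: 30.0
```

jog_arm --motion '[[[0,0,0,0,0,-5,0],[0,0,0,0,0,-5,0],[0,0,0,0,0,-5,0],[0,0,0,0,0,-5,0],[0,0,0,0,0,0,0],[0,0,0,0,0,0,0],[0,0,0,0,0,0,0]]]'

```text
time_s: 41.77
position: [0.5341, -0.2387, 0.0957]
ee_rot: [0.892, 0.452, 0.002, 0.001]
wrist_force: [5.1, 1.5, 2.5]
gripper_width: 0.145
gripper_force: 30.0
```

jog_arm --motion '[[[0,0,0,0,0,0,0.04],[0,0,0,0,0,0,0.04],[0,0,0,0,0,0,0.04],[0,0,0.02,0,0,0,0.04],[0,0,0.035,0,0,0,0.04],[0,0,0.035,0,0,0,0.04],[0,0,0.03,0,0,0,0.04],[-0.02,-0.03,0,0,0,0,0.04],[-0.02,-0.03,0,0,0,0,0.04],[-0.02,-0.03,0,0,0,0,0.04]]]'

```text
time_s: 42.6
position: [0.4714, -0.33, 0.2151]
ee_rot: [0.892, 0.452, -0.0, 0.0]
wrist_force: [0.5, -1.0, 0.1]
gripper_width: 0.458
gripper_force: 0.0
```

jog_arm --motion '[[[-0.02,-0.03,0,0,0,0,0.04],[-0.02,-0.03,0,0,0,0,0.04],[-0.02,-0.03,0,0,0,0,0.04],[-0.02,-0.03,0,0,0,0,0.04],[-0.02,-0.03,0,0,0,0,0.04],[0,0,0,0,0,0,0.04],[0,0,0,0,0,0,0.04]]]'

```text
time_s: 43.18
position: [0.3695, -0.4812, 0.2138]
ee_rot: [0.893, 0.449, -0.001, -0.001]
wrist_force: [0.1, 1.0, -0.3]
gripper_width: 0.461
gripper_force: 0.0
```

Run:
```python
from h import *
s=snapshot("top");crop(s["image"],140,265,200,360,5,"pics/n.png")
```

```text
(no output)
```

View pics/n.png

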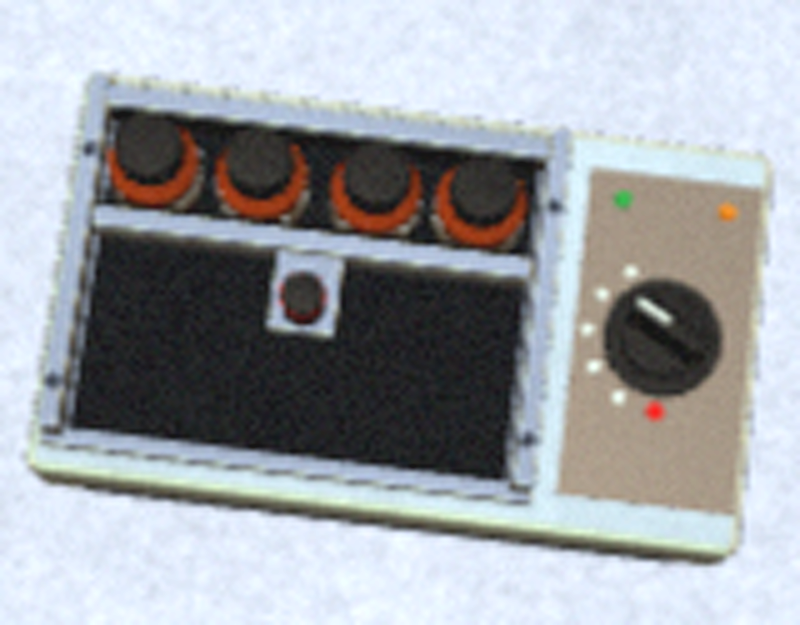

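The pointer is 30° short of its starting direction (click 5), so the dial is on click 4. All four jars are still clamped. I'll hand the job in.

```bash
python3 -c "
from bench import *
print(finish_job())"
```

```text
the job is handed in; nothing more can be done
None
```

I turned the dial to off, stood all four amber jars against the fixed bar and clamped them, then set the dial to click 4; the last top view confirmed this, and the job is handed in, though no verdict came back.

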